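# Put the reactor fittings away on their outline mats

## Robot

A 7-joint arm with a two-finger parallel gripper is mounted at the origin on the work surface. World frame = base frame: x ahead of the robot, y to its left, z up, the work surface at z = 0. Lengths are in mm, angles in rad, forces in N, time in s.
With the tool pointing down it reaches from about 400 to 875 mm from the base axis. Payload 19.3 kg.
Tool frame: the origin (TCP) lies at the very end of the fingers, on their centre line; the grasp point (between the pads) lies 19 mm behind it (grip_point_offset is the z of the grasp point in the tool frame, in mm); z points along the fingers, x is the direction in which the jaws open and shut, and the axes are right-handed (so a half turn about z gives the same grasp; the last joint's range is limited). The gripper opens to 85 mm and grips with 20 to 120 N. Pads are 22 mm wide; open, the fingers measure 114 mm over their backs; the gripper's body (76 mm by 85 mm) begins 54 mm behind the grasp point. The pads swing forward as they close: fully open they stand 13 mm farther back than shut.
Start: joints at [-0.07, 0.521, -0.036, 1.599, 0.021, 1.021, -0.113], TCP at [624.992, -0.025, 231.291] pointing down, gripper open.
Joint ranges: [-2.91, 2.91], [-0.3, 2.13], [-1.5, 1.42], [0.17, 2.43], [-1.26, 4.41], [0.16, 1.93], [-2.52, 2.52]. Speed limits (rad/s): [1.89, 1.89, 2.39, 2.39, 3.01, 3.01, 3.01].

## Interface

Orientations are given as a 3x3 rotation matrix whose columns are the frame's x, y, z axes.
In Python, from workcell import movep, movel, goto_joints, open_gripper, clamp, wait, inverse_kinematics, read_state, camera, PlanningError, finish_job, grip_point_offset gives the robot as it stands. Calls block until the motion is done:
- movep(position, orientation): joint-space move of the TCP to a pose.
- movel(position, frame=None, max_speed=150, guard=None): straight line of the TCP; frame=None keeps the orientation; max_speed is the mean speed in mm/s. With guard (N) it stops when the force on the tool has changed by that much, and returns True; else False.
- goto_joints(angles): joint-space move.
- open_gripper() and clamp(): open the fingers fully, or close them until they stop; the grip force is fixed at half the most.
- wait(seconds).
- inverse_kinematics(position, orientation): joint angles nearest the present ones, or None.
- read_state(): the state.
- camera(name): name is "scene" or "side" or "wrist"; returns a dict with "image" (384x512x3 uint8, blue, green, red), "range_z" (384x512 float32, mm along the optical axis (not along the pixel's ray), 0 where there is no reading), "fx", "fy", "cx", "cy" (pixels), "cam_to_world" (4x4, takes a point from camera to world coordinates). Camera axes: x right, y up, looking along -z (the intrinsics and any distortion apply to the point x, -y, -z); pixel columns grow to the right and rows downward; lengths in mm; the calibration is good to about 2 mm. A picture is of the moment at which its call begins.
A pose or a line that the arm cannot do raises PlanningError and nothing moves.
- finish_job(): hands the job in, once; it reports no verdict.
The state is a dict: "time": time; "qpos": joint angles; "qvel": joint speeds; "joint_efforts": joint torques, N m; "eef_pos": TCP position; "tool_rot": TCP orientation; "ft_force": force on the tool from outside, world axes, zero at the start; "torque": the same for the moment, N m; "finger_gap": finger opening in mm.
Only numpy, scipy, OpenCV 4.12 (cv2) and the standard library are available. Lean on these libraries where they do the work, as an engineer would, in place of code of your own. Each camera call takes 0.05 s, during which the arm holds its last target.

## Task

Put the four fittings of the dismantled reactor away: set the stirrer bearing, the stopper, the star knob and the clamp block each in the middle of the outline that matches its shape and size, the same way up as it stands now, with the clamp block lined up with its rectangle (how the other three are turned does not matter). Leave the glass flask and the beaker standing where they are.

Things in the scene. Friction and masses are not known exactly. Their poses are not given: they have to be found in the camera images.
- bearing_center (a point): stirrer bearing: white plastic round fitting standing upright, a flange of 64 mm diameter and 14 mm height at the bottom, above it a straight neck of 46 mm diameter (the top 12 mm of it bright steel); 58 mm tall in all, about 220 g. Point: on its axis, half-way up (29 mm above its underside); z up along the axis. Grasp the neck.
- stopper_center (a point): stopper: white plastic, standing upside down on its round head (40 mm diameter, 14 mm high); above the head a plain slightly tapered cone, 29 mm diameter at the head and 25 mm at the top; 56 mm tall in all, about 70 g. Point: on its axis, half-way up (28 mm above its underside); z up along the axis. Grasp the cone.
- star_knob_center (a point): star knob: black plastic hand knob with six rounded lobes, lying flat, 58 mm over opposite lobes, 52 mm across opposite hollows, 28 mm high, about 90 g. Point: on its axis, half-way up (14 mm above its underside); z up; a lobe lies along x and every 60 degrees from it, so y points at a hollow between two lobes.
- clamp_block_center (a point): clamp block: aluminium block 70 mm long (x), 36 mm wide (y), 34 mm high (z), with a dark bore shown on each end and two screw heads on top, about 220 g. Point: its centre, 17 mm above its underside; x along its length, z up.
- mat_large_circle: fixed dark rubber mat, 92 x 92 mm and 4 mm thick, lying flat on the bench, with a thin white painted outline on it (flat paint, no recess): a large circle of 76 mm diameter, for the stirrer bearing. Origin: the centre of the mat's underside (the outline is centred on the mat; its top face is 4 mm above the origin); x and y along the mat's edges, z up.
- mat_small_circle: fixed dark rubber mat, 92 x 92 mm and 4 mm thick, lying flat on the bench, with a thin white painted outline on it (flat paint, no recess): a small circle of 52 mm diameter, for the stopper. Origin: the centre of the mat's underside (the outline is centred on the mat; its top face is 4 mm above the origin); x and y along the mat's edges, z up.
- mat_star: fixed dark rubber mat, 92 x 92 mm and 4 mm thick, lying flat on the bench, with a thin white painted outline on it (flat paint, no recess): a six-lobed star outline, 70 mm over the lobes, for the star knob. Origin: the centre of the mat's underside (the outline is centred on the mat; its top face is 4 mm above the origin); x and y along the mat's edges, z up.
- mat_rectangle: fixed dark rubber mat, 92 x 92 mm and 4 mm thick, lying flat on the bench, with a thin white painted outline on it (flat paint, no recess): a rectangle of 82 mm (along x) by 48 mm (along y), for the clamp block. Origin: the centre of the mat's underside (the outline is centred on the mat; its top face is 4 mm above the origin); x and y along the mat's edges, z up.
- flask: bystander: small clear glass conical flask, loose, 58 mm diameter at the foot, 76 mm tall. Origin: centre of its underside.
- beaker: bystander: small clear glass beaker, loose, 52 mm diameter, 58 mm tall. Origin: centre of its underside.

How it is judged (in metres and radians):
At the end, for the whole second after the job is handed in: Each fitting stands on its own mat, at rest, upright within 0.1 rad as at the start, its axis or centre within 12 mm of the mat's centre and its underside on the mat (within 3 mm); the clamp block's length lies within 0.25 rad of the rectangle's long direction, either way round (horizontal distance between bearing_center and mat_large_circle below 0.012 m and z of bearing_center in the frame of mat_large_circle below 0.036 m and angle between each of bearing_center, stopper_center, star_knob_center, clamp_block_center's own z axis and vertical below 0.1 rad and linear speed of each of bearing, stopper, star_knob, clamp_block below 0.02 m/s and horizontal distance between stopper_center and mat_small_circle below 0.012 m and z of stopper_center in the frame of mat_small_circle below 0.035 m and horizontal distance between star_knob_center and mat_star below 0.012 m and z of star_knob_center in the frame of mat_star below 0.021 m and horizontal distance between clamp_block_center and mat_rectangle below 0.012 m and z of clamp_block_center in the frame of mat_rectangle below 0.024 m and angle between the x axis of clamp_block_center and the x axis of mat_rectangle, either way round below 0.25 rad); the robot touches nothing.
It fails at once if the flask is shifted by more than 20 mm or tipped (distance of flask from where it was at the start of the episode above 0.02 m or angle between flask's own z axis and vertical above 0.3 rad).
It fails at once if the beaker is shifted by more than 20 mm or tipped (distance of beaker from where it was at the start of the episode above 0.02 m or angle between beaker's own z axis and vertical above 0.3 rad).
It also fails if it takes over 115 s, if anything falls off the work surface, if the arm or the gripper's body presses on something with over 40 N, if the wrist force passes 120 N, or if a joint passes its speed limit or range.

## Working session

There is one attempt and no reset: what is moved stays moved. The work goes in short steps, each a Python script; the robot and the scene stay as the last script left them, time stands still between calls to the robot, and variables do not carry over. Pictures are saved under pics/ and viewed, and the job is handed in when it is done.

```bash
mkdir -p pics; ls; python3 - <<'E'
from workcell import *
import cv2,numpy as np,pickle
d={}
for n in("scene","side","wrist"):
    c=camera(n);d[n]=c;cv2.imwrite(f"pics/{n}0.png",c["image"]);print(n,c["fx"],c["cx"],c["cy"],np.round(c["cam_to_world"],3).tolist(),[k for k in c])
pickle.dump(d,open("c0.pkl","wb"))
s=read_state();print(s["time"],s["eef_pos"],s["tool_rot"],s["finger_gap"],grip_point_offset)
E
```

```text
pics
scene 493.272632579166 256.151845314493 202.0780223404446 [[-0.839, -0.432, 0.331, 921.29], [0.545, -0.656, 0.522, 603.366], [-0.008, 0.618, 0.786, 968.373], [0.0, 0.0, 0.0, 1.0]] ['image', 'range_z', 'fx', 'fy', 'cx', 'cy', 'cam_to_world']
side 377.4350963504762 262.47122869413903 186.13039085594733 [[0.8, 0.293, -0.523, -65.325], [-0.599, 0.418, -0.683, -810.877], [0.019, 0.86, 0.51, 650.459], [0.0, 0.0, 0.0, 1.0]] ['image', 'range_z', 'fx', 'fy', 'cx', 'cy', 'cam_to_world']
wrist 344.57467579342074 254.73760917145248 186.28278093642297 [[1.0, 0.001, 0.001, 626.742], [-0.001, 0.965, 0.262, 65.086], [-0.001, -0.262, 0.965, 373.923], [0.0, 0.0, 0.0, 1.0]] ['image', 'range_z', 'fx', 'fy', 'cx', 'cy', 'cam_to_world']
0.15 [ 6.24749952e+02 -4.58804910e-02  2.30861139e+02] [[ 9.99999633e-01 -3.42663274e-05 -8.56575969e-04]
 [-3.43144754e-05 -9.99999998e-01 -5.61951629e-05]
 [-8.56574041e-04  5.62245352e-05 -9.99999632e-01]] 85.525622882698 -18.700000000000003
```

View pics/scene0.png

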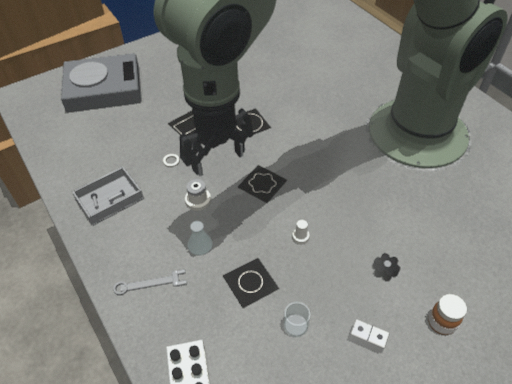

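View pics/side0.png

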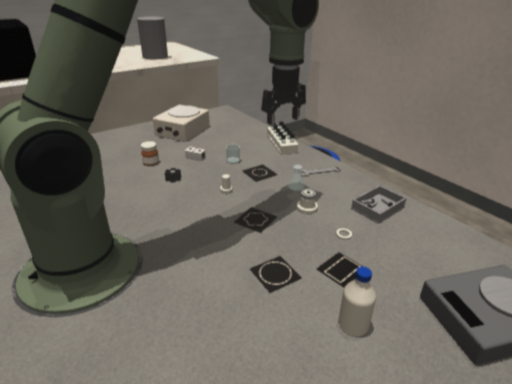

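View pics/wrist0.png

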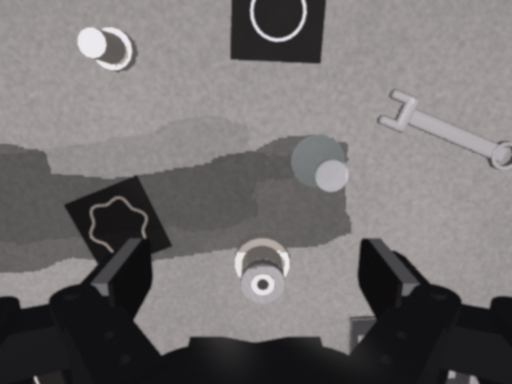

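The scene view shows the bearing (197,192), stopper (301,231), knob (387,266), block (370,335), flask (199,238) and beaker (296,319). The star mat is at (263,183) and the small-circle mat at (250,282). The other two mats are partly hidden behind the gripper, but in the side view the large circle is at (275,273) and the rectangle at (341,268). Next I'll make top-down rectified views.

```bash
cat > h.py <<'E'
import numpy as np,cv2,pickle
def cloud(c):
    z=c["range_z"].astype(float);v,u=np.indices(z.shape)
    p=np.stack([(u-c["cx"])/c["fx"]*z,-(v-c["cy"])/c["fy"]*z,-z,np.ones_like(z)],-1)
    return (p@c["cam_to_world"].T)[...,:3], z>0
def proj(c,P):
    P=np.asarray(P,float);q=np.c_[P.reshape(-1,3),np.ones(P.size//3)]@np.linalg.inv(c["cam_to_world"]).T
    return np.stack([c["cx"]+c["fx"]*q[:,0]/-q[:,2],c["cy"]-c["fy"]*q[:,1]/-q[:,2]],-1)
def unproj(c,u,v,z):
    d=c["cam_to_world"][:3,:3]@np.array([(u-c["cx"])/c["fx"],-(v-c["cy"])/c["fy"],-1]);o=c["cam_to_world"][:3,3]
    return o+d*(z-o[2])/d[2]
def ortho(c,x0,x1,y0,y1,z,s=1.0):
    # rows: x descending, cols: y descending (robot viewpoint)
    X,Y=np.meshgrid(np.arange(x1,x0,-s),np.arange(y1,y0,-s),indexing="ij")
    uv=proj(c,np.stack([X,Y,np.full_like(X,z)],-1)).reshape(X.shape+(2,)).astype(np.float32)
    return cv2.remap(c["image"],uv[...,0],uv[...,1],cv2.INTER_LINEAR)
E
python3 - <<'E'
from h import *
d=pickle.load(open("c0.pkl","rb"))
for n in d:
    c=d[n];P,m=cloud(c)
    print(n,m.mean(),np.percentile(P[m][:,2],[1,10,30,50,70]).round(1))
    im=ortho(c,300,900,-400,400,4)
    for k in range(0,800,100): cv2.line(im,(k,0),(k,599),(0,200,200),1);cv2.putText(im,str(400-k),(k,10),0,.35,(0,0,255))
    for k in range(0,600,100): cv2.line(im,(0,k),(799,k),(0,200,200),1);cv2.putText(im,str(900-k),(0,k+10),0,.35,(0,0,255))
    cv2.imwrite(f"pics/o_{n}.png",im)
E
```

```text
scene 0.9961191813151041 [-754.9 -272.    -0.9    0.8    2.7]
side 0.9960225423177084 [-7.543e+02 -2.557e+02 -1.800e+00 -2.000e-01  6.090e+01]
wrist 0.9957529703776041 [-1.  -0.1  0.6  1.2  4.1]
```

View pics/o_scene.png

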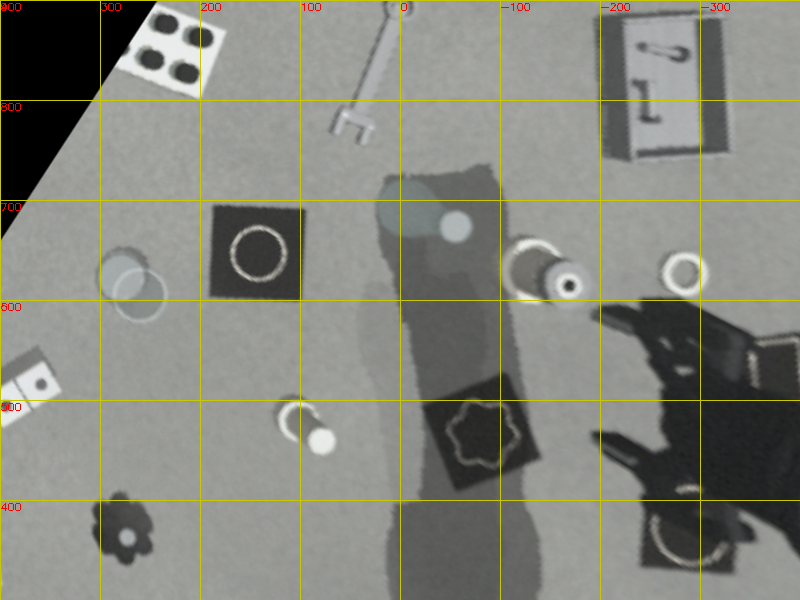

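View pics/o_side.png

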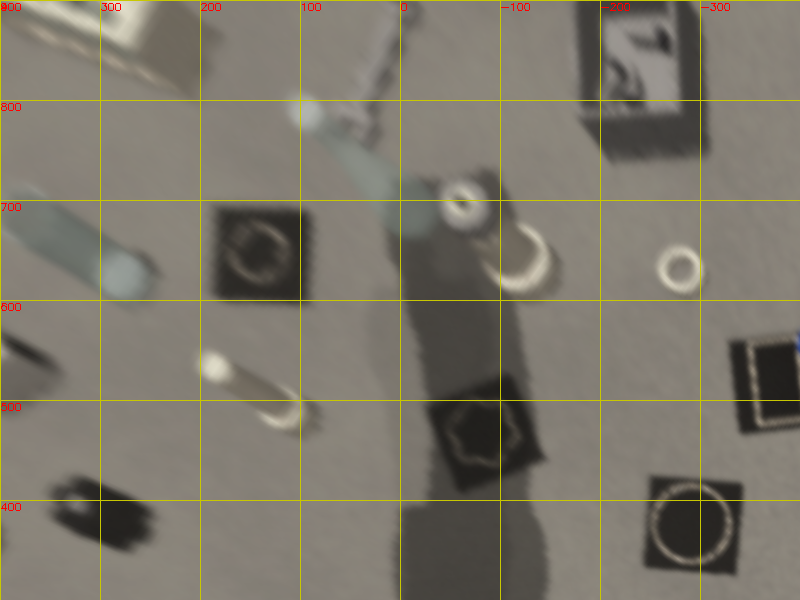

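View pics/o_wrist.png

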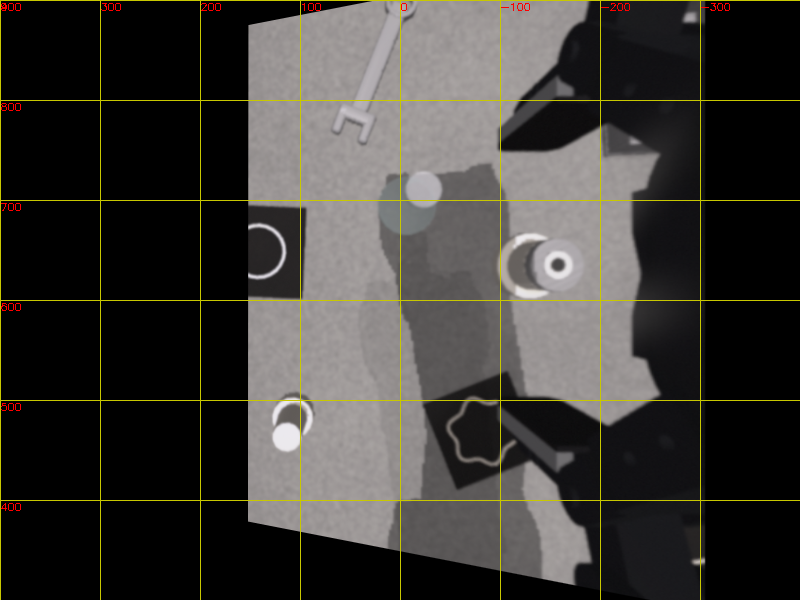

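Both cameras agree on rough positions. Next, refine each one with contour fits at the correct heights.

```bash
cat > m.py <<'E'
from h import *
def blob(c,xy,r,z,lo,hi,s=0.5,name=None):
    """centre/rect of blob nearest xy in ortho at height z with grey in lo..hi"""
    x1=xy[0]+r;y1=xy[1]+r
    im=ortho(c,xy[0]-r,x1,xy[1]-r,y1,z,s);g=cv2.cvtColor(im,cv2.COLOR_BGR2GRAY)
    m=((g>=lo)&(g<=hi)).astype(np.uint8)
    cs,_=cv2.findContours(m,cv2.RETR_EXTERNAL,cv2.CHAIN_APPROX_NONE)
    if name: cv2.imwrite(f"pics/{name}.png",cv2.resize(np.hstack([im,cv2.cvtColor(m*255,cv2.COLOR_GRAY2BGR)]),None,fx=2*s,fy=2*s))
    k=max(cs,key=cv2.contourArea);(a,b),(w,h),t=cv2.minAreaRect(k)
    bx=cv2.boxPoints(((a,b),(w,h),t));e=[bx[1]-bx[0],bx[2]-bx[1]];L=max(e,key=np.linalg.norm)
    M=cv2.moments(k)
    f=lambda a,b:(round(x1-b*s,1),round(y1-a*s,1))
    return dict(rect=f(a,b),mom=f(M["m10"]/M["m00"],M["m01"]/M["m00"]),size=(round(w*s,1),round(h*s,1)),yaw=round(float(np.degrees(np.arctan2(-L[0],-L[1]))),1))
E
python3 - <<'E'
from m import *
d=pickle.load(open("c0.pkl","rb"))
for n in("scene","side","wrist"):
    c=d[n];print(n)
    for nm,xy,r,z,lo,hi in [("small",(647,141),70,4,0,75),("star",(468,-82),65,4,0,65),("large",(374,-291),65,4,0,75),("rect",(515,-385),70,4,0,75),
      ("knob",(375,275),50,28,0,85),("block",(520,390),70,34,150,255),("stopper",(485,108),35,56,170,255),("bearing",(635,-133),45,58,130,255)]:
        try: print(nm,blob(c,xy,r,z,lo,hi,name=f"b_{n}_{nm}"))
        except Exception as e: print(nm,"x")
E
python3 - <<'E'
import cv2,numpy as np
for n in("scene","side"):
    L=[cv2.resize(cv2.imread(f"pics/b_{n}_{k}.png"),(400,200)) for k in("knob","block","stopper","bearing")]
    cv2.imwrite(f"pics/mon_{n}.png",np.vstack([np.hstack(L[:2]),np.hstack(L[2:])]))
E
```

```text
scene
small {'rect': (647.7, 143.1), 'mom': (647.7, 143.1), 'size': (90.5, 90.6), 'yaw': -2.8}
star {'rect': (468.2, -81.0), 'mom': (468.4, -80.3), 'size': (94.4, 93.1), 'yaw': -158.2}
large {'rect': (383.8, -290.8), 'mom': (392.3, -296.2), 'size': (110.5, 129.5), 'yaw': -90.0}
rect {'rect': (514.5, -384.8), 'mom': (500.3, -371.3), 'size': (138.0, 139.5), 'yaw': -90.0}
knob {'rect': (385.1, 286.2), 'mom': (384.9, 286.6), 'size': (66.3, 55.2), 'yaw': -152.2}
block {'rect': (520.2, 390.2), 'mom': (520.2, 390.2), 'size': (139.5, 139.5), 'yaw': -90.0}
stopper {'rect': (483.5, 106.0), 'mom': (483.6, 106.2), 'size': (27.0, 26.0), 'yaw': -90.0}
bearing {'rect': (635.2, -132.8), 'mom': (637.3, -134.4), 'size': (89.5, 89.5), 'yaw': -90.0}
side
small {'rect': (645.1, 137.8), 'mom': (644.9, 137.7), 'size': (92.3, 92.7), 'yaw': -2.5}
star {'rect': (467.8, -82.4), 'mom': (467.7, -82.8), 'size': (108.5, 101.9), 'yaw': -158.2}
large {'rect': (376.9, -290.8), 'mom': (376.6, -290.9), 'size': (67.9, 69.1), 'yaw': -33.2}
rect {'rect': (519.5, -389.6), 'mom': (521.6, -383.7), 'size': (94.5, 113.0), 'yaw
[... 338 characters left out ...]
), 'size': (42.5, 39.0), 'yaw': -170.0}
wrist
small {'rect': (647.2, 153.0), 'mom': (647.8, 160.0), 'size': (139.5, 116.0), 'yaw': -180.0}
star {'rect': (466.5, -96.6), 'mom': (471.0, -85.6), 'size': (110.9, 118.8), 'yaw': -69.4}
large {'rect': (374.2, -290.8), 'mom': (374.2, -290.8), 'size': (129.5, 129.5), 'yaw': -90.0}
rect {'rect': (515.2, -384.8), 'mom': (515.2, -384.8), 'size': (139.5, 139.5), 'yaw': -90.0}
knob {'rect': (375.2, 275.2), 'mom': (375.2, 275.2), 'size': (99.5, 99.5), 'yaw': -90.0}
block x
stopper {'rect': (486.0, 107.0), 'mom': (485.9, 106.9), 'size': (25.1, 24.9), 'yaw': -164.1}
bearing {'rect': (635.2, -132.8), 'mom': (635.4, -136.0), 'size': (89.5, 89.5), 'yaw': -90.0}
```

View pics/mon_scene.png

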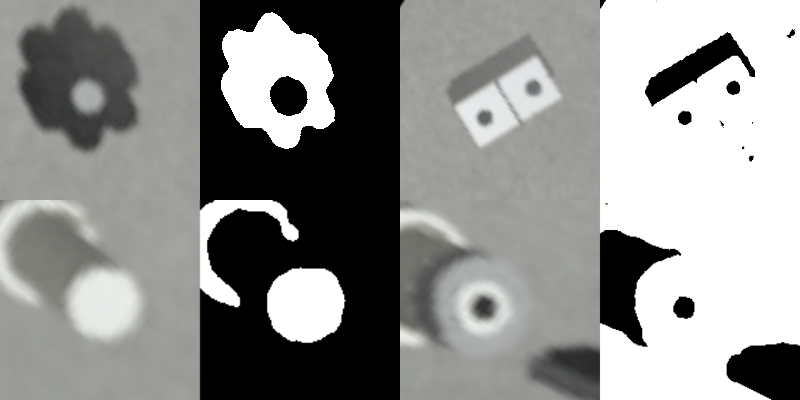

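View pics/mon_side.png

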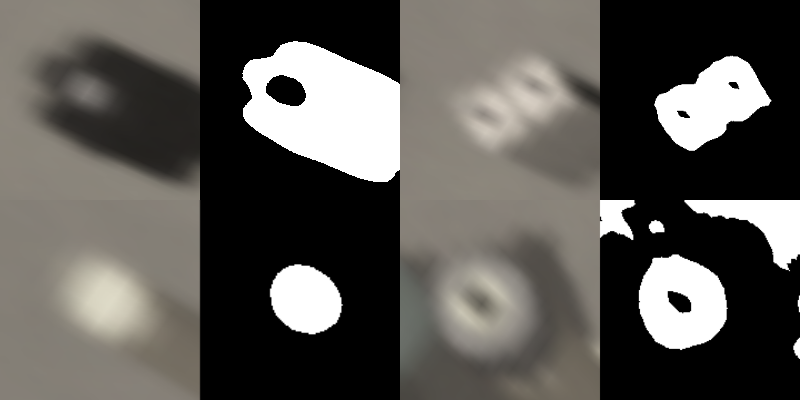

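```bash
cat > r.py <<'E'
from workcell import *
from m import *
def R(deg):
    a=np.radians(deg);c,s=np.cos(a),np.sin(a)
    return np.array([[c,s,0],[s,-c,0],[0,0,-1.]])
def best(pos,deg):
    q0=np.array(read_state()["qpos"]);o=[]
    for d in(deg,deg+180):
        q=inverse_kinematics(pos,R(d))
        if q is not None:o.append((np.abs(np.array(q)-q0).max(),d))
    if not o: raise RuntimeError(f"no ik {pos} {deg}")
    return min(o)[1]
def hover(x,y,deg,z=150):
    d=best([x,y,z],deg);movep([x,y,z],R(d));return d
def stat(t=""):
    s=read_state();print(t,"t",round(s["time"],1),"eef",np.round(s["eef_pos"],1),"gap",round(float(s["finger_gap"]),1),"F",np.round(s["ft_force"],1))
E
python3 - <<'E'
from r import *
print("yaw",hover(378,281,98));stat()
d={n:camera(n) for n in("scene","wrist")};pickle.dump(d,open("c1.pkl","wb"))
cv2.imwrite("pics/k1.png",np.hstack([ortho(d["wrist"],320,440,220,340,28,.4),ortho(d["scene"],440,700,-520,-220,4,.866)]))
cv2.imwrite("pics/s1.png",d["scene"]["image"])
c=d["scene"]
im=ortho(c,300,600,-500,-200,4,.5);cv2.imwrite("pics/k2.png",im)
E
```

```text
yaw 98
 t 1.6 eef [379.  280.5 150.1] gap 85.3 F [0.4 0.2 0.1]Traceback (most recent call last):
  File "<stdin>", line 4, in <module>
    return _nx.concatenate(arrs, 1, dtype=dtype, casting=casting)
           ~~~~~~~~~~~~~~~^^^^^^^^^^^^^^^^^^^^^^^^^^^^^^^^^^^^^^^
ValueError: all the input array dimensions except for the concatenation axis must match exactly, but along dimension 0, the array at index 0 has size 300 and the array at index 1 has size 301
```

```bash
python3 - <<'E'
from m import *
d=pickle.load(open("c1.pkl","rb"))
cv2.imwrite("pics/k1.png",ortho(d["wrist"],320,440,220,340,28,.3))
cv2.imwrite("pics/k2.png",ortho(d["scene"],300,600,-500,-200,4,.5))
cv2.imwrite("pics/s1.png",np.hstack([d["scene"]["image"]]))
c=d["scene"]
for nm,xy,r,z,lo,hi in [("small",(647,142),60,4,0,75),("star",(468,-82),65,4,0,65),("large",(374,-291),60,4,0,75),("rect",(518,-385),60,4,0,75)]:
    print(nm,blob(c,xy,r,z,lo,hi))
E
```

```text
small {'rect': (647.7, 143.1), 'mom': (647.7, 143.1), 'size': (90.5, 90.6), 'yaw': -2.9}
star {'rect': (468.4, -81.1), 'mom': (468.4, -81.0), 'size': (90.1, 89.5), 'yaw': -157.9}
large {'rect': (375.3, -291.5), 'mom': (374.9, -292.1), 'size': (65.7, 67.1), 'yaw': -31.6}
rect {'rect': (517.8, -379.1), 'mom': (517.9, -379.2), 'size': (74.5, 40.9), 'yaw': -173.6}
```

View pics/k1.png

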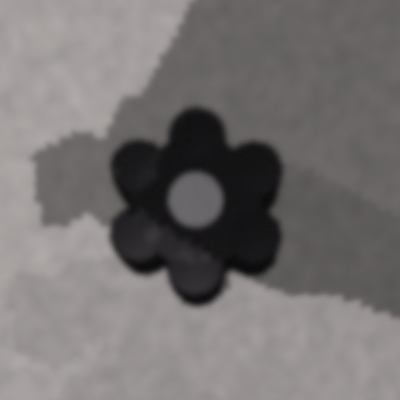

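View pics/k2.png

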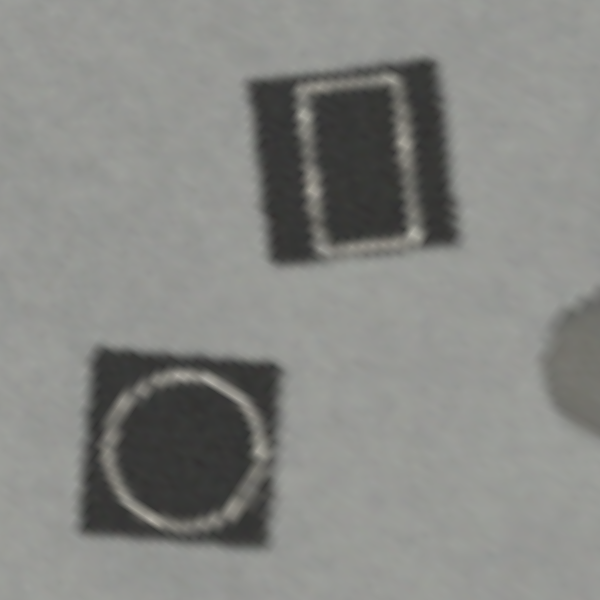

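View pics/s1.png

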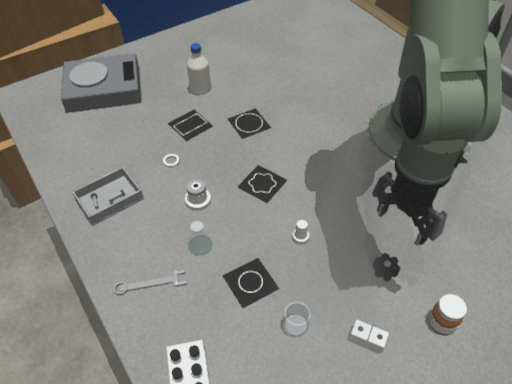

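The wrist view puts the knob hub at (195,199), which is about (379.5,281.4), with a lobe along world x, so I'll grip at yaw 90. All four mats are now clear in the scene camera: rectangle near (518,-379) with yaw about 7°, and large circle near (375,-292). Picking the knob now.

```bash
python3 - <<'E'
from r import *
c=pickle.load(open("c1.pkl","rb"))["scene"]
print("jar",unproj(c,446,326,0).round())
movep([379.2,281.4,60],R(best([379.2,281.4,60],90)))
print(movel([379.2,281.4,3],max_speed=120,guard=15));stat()
clamp();stat("clamped")
movel([379.2,281.4,120],max_speed=250);stat("up")
w=camera("wrist");cv2.imwrite("pics/k3.png",w["image"])
E
```

```text
jar [362. 452.   0.]
False
 t 2.8 eef [379.7 281.8   4. ] gap 85.6 F [0.3 0.3 0.4]
clamped t 3.2 eef [379.6 281.6   4. ] gap 50.8 F [-2.7 -2.8 21.3]
up t 3.8 eef [379.4 281.1 120.2] gap 50.8 F [-1.1 -0.1 -1.5]
```

View pics/k3.png

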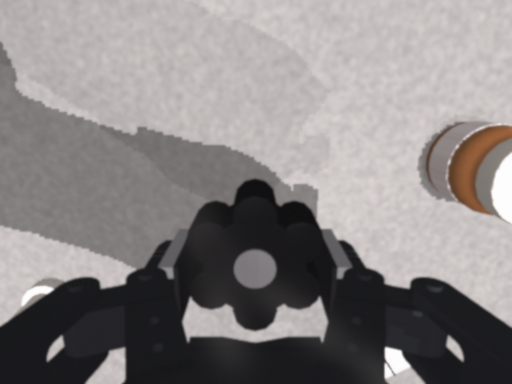

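Knob held squarely (hub at (255,268) between the pads, gap 51). Placing it on the star mat.

```bash
cat >> r.py <<'E'
def place(x,y,deg,z,zup=120,zh=60):
    d=best([x,y,zh],deg);movep([x,y,zup],R(d));stat("above")
    movel([x,y,z+15],max_speed=250);g=movel([x,y,z],max_speed=40,guard=8);stat(f"down {g}")
    open_gripper();stat("open");movel([x,y,z+zup-20],max_speed=250)
def pick(x,y,deg,z,zh=110,zup=150):
    d=best([x,y,zh],deg);movep([x,y,zh],R(d))
    g=movel([x,y,z],max_speed=150,guard=15);stat(f"down {g}")
    clamp();stat("clamp");movel([x,y,zup],max_speed=250);stat("up");return d
E
python3 - <<'E'
from r import *
place(468.3,-81.3,90,7.5)
d={n:camera(n) for n in("scene","side","wrist")};pickle.dump(d,open("c2.pkl","wb"))
cv2.imwrite("pics/p1.png",np.hstack([cv2.resize(ortho(d[n],408,528,-141,-21,4,.3),(260,260)) for n in d]))
E
```

```text
above t 5.2 eef [468.5 -80.  119.9] gap 50.9 F [ 0.3 -0.2 -0.7]
down True t 6.2 eef [468.7 -81.5   8.1] gap 50.9 F [-0.7 -0.6  8.4]
open t 6.6 eef [468.3 -81.4   7.7] gap 85.4 F [0.1 0.2 0.6]
```

View pics/p1.png

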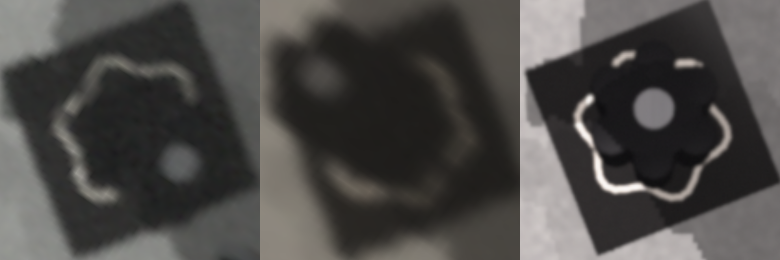

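The knob sits inside the star outline; I'll measure it precisely later. Now the block: look from hover first.

```bash
python3 - <<'E'
from r import *
print(hover(519.5,382.6,32,160));stat()
d={n:camera(n) for n in("scene","side","wrist")};pickle.dump(d,open("c3.pkl","wb"))
print(blob(d["wrist"],(520,383),60,34,195,255,name="bw"),cv2.imwrite("pics/b1.png",ortho(d["wrist"],460,580,323,443,34,.3)))
cs=d["scene"];ci=d["side"]
for c,nm in((cs,"sc"),(ci,"si")): cv2.imwrite(f"pics/kn_{nm}.png",ortho(c,408,528,-141,-21,32,.3))
cv2.imwrite("pics/bb.png",np.hstack([cv2.resize(cv2.imread(p),(260,260)) for p in("pics/b1.png","pics/kn_sc.png","pics/kn_si.png")]))
E
```

```text
212
 t 9.1 eef [520.  381.5 159.7] gap 85.4 F [-0.2  0.3  0.2]
{'rect': (510.1, 401.2), 'mom': (506.7, 402.8), 'size': (33.1, 26.9), 'yaw': -147.5} True
```

View pics/bb.png

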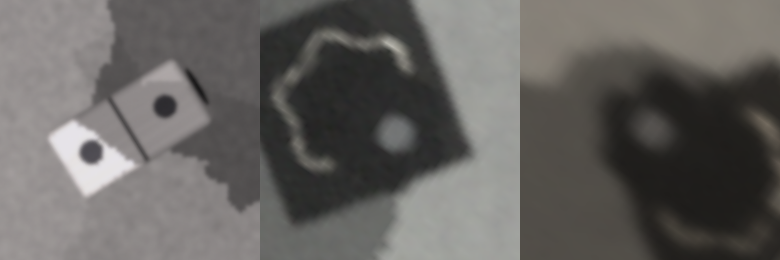

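View pics/bw.png

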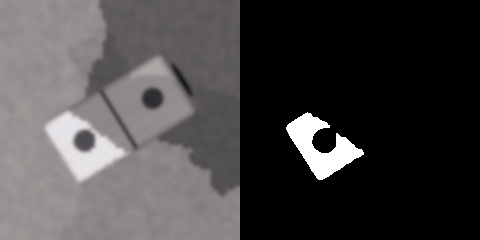

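The block's screws in the wrist view give a centre of (520.2,383.5) and yaw of -58°. The knob hub at the correct height measures (467,-83) against the mat centre (468.3,-81.3), so it's good. Picking the block.

```bash
python3 - <<'E'
from r import *
pick(520.2,383.5,32,6,zup=120)
w=camera("wrist");cv2.imwrite("pics/b3.png",w["image"])
E
```

```text
down False t 10.4 eef [520.6 384.    7. ] gap 85.1 F [-0.   0.1  0. ]
clamp t 10.9 eef [520.5 383.6   6.6] gap 35.4 F [-0.6 -1.7  6.1]
up t 11.5 eef [520.2 383.1 119.9] gap 35.0 F [ 0.2 -0.8 -2.7]
```

View pics/b3.png

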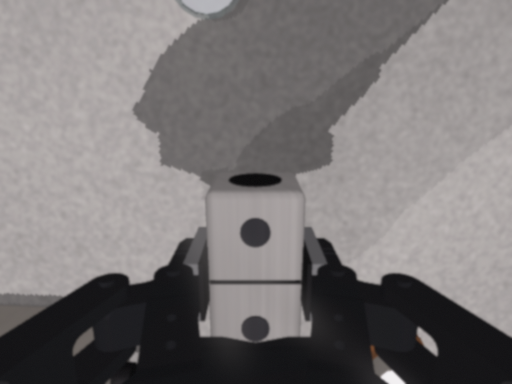

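```bash
python3 - <<'E'
from r import *
movel([520.2,383.1,170],max_speed=250)
place(518,-379,97,9.5,zup=170)
d={n:camera(n) for n in("scene","side","wrist")};pickle.dump(d,open("c4.pkl","wb"))
cv2.imwrite("pics/p2.png",np.hstack([cv2.resize(ortho(d[n],458,578,-439,-319,z,.3),(260,260)) for n,z in(("scene",38),("side",38),("wrist",4))]))
E
```

```text
above t 14.6 eef [ 518.7 -378.   170. ] gap 34.8 F [ 0.8 -0.9 -1.2]
down True t 15.7 eef [ 518.2 -379.3   10.6] gap 35.2 F [-2.5  1.5 11.7]
open t 16.3 eef [ 517.7 -379.     9.8] gap 85.6 F [-1.  -0.6 -0. ]
```

View pics/p2.png

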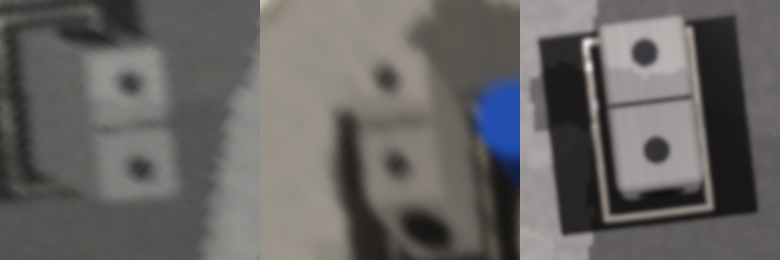

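Block aligned: its centre measures (520.3,-380.5), and the mat from the wrist view is at (520,-378.5). Next the bearing, again with a hover look first.

```bash
python3 - <<'E'
from r import *
c=pickle.load(open("c4.pkl","rb"))["wrist"]
print(hover(633,-125,-25,170));stat()
d={n:camera(n) for n in("scene","side","wrist")};pickle.dump(d,open("c5.pkl","wb"))
cv2.imwrite("pics/q.png",np.hstack([cv2.resize(ortho(d["wrist"],573,693,-185,-65,58,.3),(260,260)),cv2.resize(ortho(d["side"],573,693,-185,-65,58,.3),(260,260)),cv2.resize(ortho(d["wrist"],573,693,-185,-65,14,.3),(260,260))]))
cv2.imwrite("pics/q2.png",d["scene"]["image"])
E
```

```text
155
 t 18.2 eef [ 632.6 -126.9  169.6] gap 85.2 F [ 0.7  0.3 -0.1]
```

View pics/q.png

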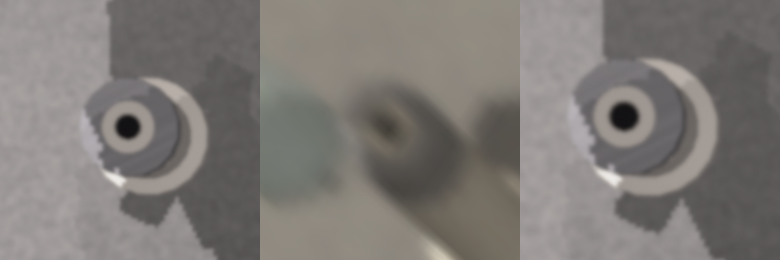

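View pics/q2.png

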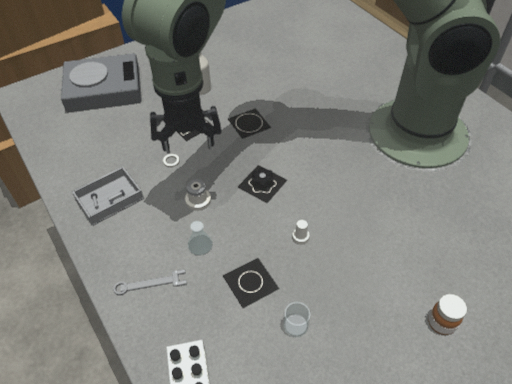

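The wrist and side views both put the bearing axis near (634.5,-124.5). Picking it.

```bash
python3 - <<'E'
from r import *
pick(634.5,-124.6,-25,22,zup=150)
d={n:camera(n) for n in("scene","side","wrist")}
cv2.imwrite("pics/g3.png",d["wrist"]["image"]);cv2.imwrite("pics/g4.png",d["scene"]["image"])
E
```

```text
down False t 19.5 eef [ 635.2 -124.5   23.1] gap 85.3 F [-0.1  0.2 -0.2]
clamp t 19.9 eef [ 634.7 -124.7   23. ] gap 44.2 F [-5.  -0.8 11.1]
up t 20.6 eef [ 634.1 -124.9  149.5] gap 44.7 F [-0.  -0.3 -3. ]
```

View pics/g3.png

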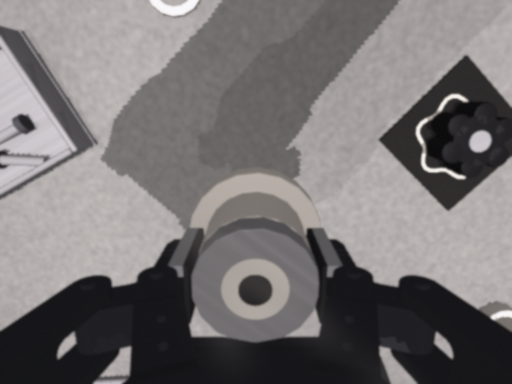

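View pics/g4.png

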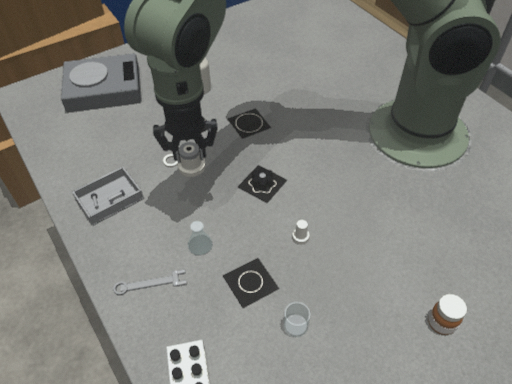

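Bearing held upright. Placing it on the large circle.

```bash
python3 - <<'E'
from r import *
for a in(-25,20,60,90): print(a,[inverse_kinematics([375,-291.8,30],R(b)) is not None for b in(a,a+180)])
place(375,-291.5,best([375,-291.5,30],-40),25.5,zup=150)
d={n:camera(n) for n in("scene","side","wrist")};pickle.dump(d,open("c6.pkl","wb"))
cv2.imwrite("pics/p3.png",np.hstack([cv2.resize(ortho(d[n],315,435,-351,-231,z,.3),(260,260)) for n,z in(("scene",62),("side",62),("wrist",4))]))
E
```

```text
-25 [True, True]
20 [True, True]
60 [True, True]
90 [True, True]
above t 21.9 eef [ 376.3 -291.1  150.2] gap 44.5 F [-0.7  0.1 -1.8]
down True t 22.9 eef [ 375.6 -292.3   26.7] gap 44.6 F [ 1.2 -2.5  3.4]
open t 23.4 eef [ 374.9 -291.7   26.3] gap 85.4 F [0.2 0.7 0.2]
```

View pics/p3.png

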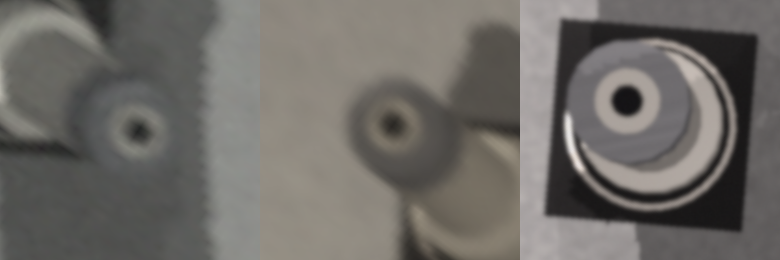

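Bearing axis measures (376,-293) against the mat at (375,-292). Now the stopper, at about (485,106.5) from three cameras.

```bash
python3 - <<'E'
from r import *
pick(485.2,106.5,0,20,zup=150)
w=camera("wrist");cv2.imwrite("pics/t1.png",w["image"])
E
```

```text
down False t 26.5 eef [485.5 106.5  20.6] gap 85.4 F [-0.   0.4  0.1]
clamp t 27.1 eef [485.4 106.5  20.5] gap 25.3 F [-3.2 -1.8 13.5]
up t 27.8 eef [485.1 106.1 149.9] gap 25.2 F [-0.4  0.1 -0.9]
```

View pics/t1.png

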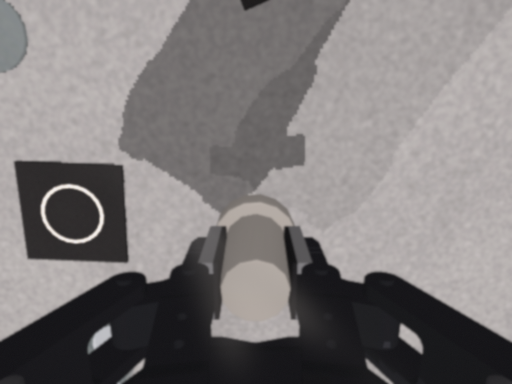

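Stopper held upright. Placing it on the small circle, using this wrist view to cross-check the mat.

```bash
python3 - <<'E'
from r import *
w=camera("wrist");print(unproj(w,72.5,212.5,4))
place(647.3,142.2,0,23.5,zup=150)
movep([520,0,300],R(best([520,0,300],0)))
d={n:camera(n) for n in("scene","side","wrist")};pickle.dump(d,open("c7.pkl","wb"))
cv2.imwrite("pics/p4.png",np.hstack([cv2.resize(ortho(d[n],587,707,82,202,z,.3),(260,260)) for n,z in(("scene",60),("side",60),("wrist",4))]))
cv2.imwrite("pics/f.png",d["scene"]["image"]);stat()
E
```

```text
[647.98445086 140.77992527   4.        ]
above t 28.6 eef [646.5 142.7 148.8] gap 25.3 F [ 0.4  0.9 -0. ]
down True t 29.6 eef [647.7 142.1  24.6] gap 25.4 F [-1.7 -1.4  9.5]
open t 30.2 eef [647.2 141.9  23.9] gap 85.6 F [-0.2  0.1 -0.5]
 t 31.9 eef [520.3   0.8 299.3] gap 85.3 F [-0.2  0.1 -0. ]
```

View pics/p4.png

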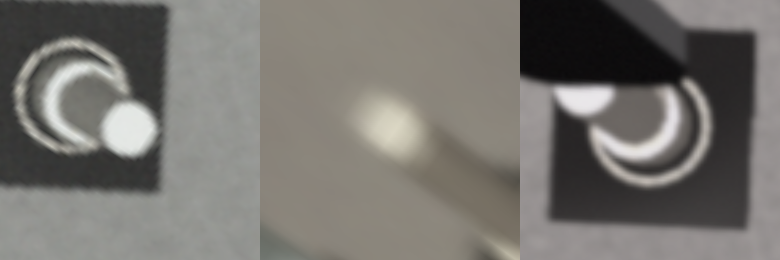

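View pics/f.png

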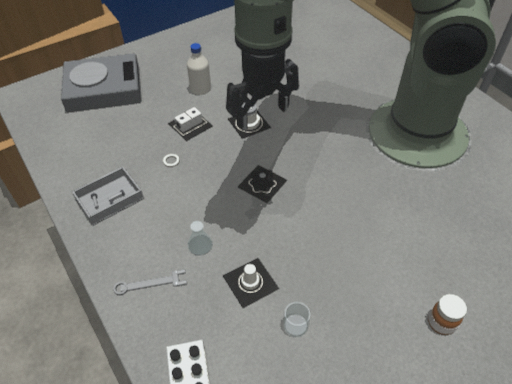

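The stopper top measures (648,142) against the mat at (647.8,142). All four fittings stand on their mats, the flask and beaker are unmoved, and the arm is clear. Handing in.

```bash
python3 - <<'E'
from workcell import *
print(finish_job(),read_state()["time"])
E
```

```text
the job is handed in; nothing more can be done
the job is handed in; nothing more can be done
```

All four fittings are standing upright on their own mats, and I handed the job in at about 32 s of the 115 s allowed. The hand-in gave no verdict, so these results come from my own camera checks after each placing.

| Fitting | Measured centre (mm) | Mat centre (mm) | Apart (limit 12 mm) |
|---|---|---|---|
| Star knob | (467, -83) | (468.3, -81.3) | about 2 mm |
| Clamp block | (520.3, -380.5) | (520, -378.5) | about 2 mm |
| Stirrer bearing | (376, -293) | (375, -292) | about 1.5 mm |
| Stopper | (648, 142) | (647.8, 142) | under 1 mm |

- **Clamp block:** I set it at the rectangle's angle, about 7°, and it looked parallel to the outline.
- **Flask and beaker:** neither showed any visible shift in the last scene picture, and no contact with them was noticed. The gripper was open and well clear of everything at hand-in.
- **Measurement disagreements:** the cameras differed from each other by about 2–3 mm. My readings of the rectangle mat's centre also spread by about 3 mm, between y = -377 and -381. Both are well inside the 12 mm limit.
- **Force reading:** it reached 21 N when the fingers closed on the knob, probably from the fingertips pressing on the bench, and it dropped to near zero on lifting.

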